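# Seat the cast carrier on its three-ball scanning mount

## Task

Pick up the blue carrier plate with the stone dental cast and seat it on the round three-ball mount, with the orange dot on the plate beside the orange mark on the mount. Lower it gently and press it down past the three spring plungers until they pull it fully home and level on the balls, then let go; do not drop it onto the mount, and do not disturb the spatula and the spare cast that lie between.

Things in the scene. Friction and masses are not known exactly. Their poses are not given: they have to be found in the camera images.
- carrier_centre (a point): Centre of the loose carrier (plate with cast, about 0.35 kg, 73 mm tall), on its axis 37 mm above its underside; z up, -x towards the front teeth and the orange dot. Blue round plate: top 24 mm above the underside and 100 mm across; rim double-bevelled at 45 degrees, 114 mm across at its widest line, 17 mm above the underside.
- cast_grip (a point): Place to grip the cream stone cast on the plate: on the carrier's axis, 52 mm above its underside, axes as carrier_centre. The cast's flat parallel sides lie at y = +26 and -26 mm (52 mm apart), run from x = -14 to +26 mm and from 28 mm below to 14 mm above this point; only teeth rise above, 21 mm over this point.
- carrier_origin (a point): Centre of the carrier's underside, at bench height at the start; axes as carrier_centre. Underneath are three radial 90 degree V-grooves, 20 mm wide at the mouth and 10 mm deep, spanning 22 to 44 mm radius: one below the orange dot, the others 120 degrees either side, with rubber feet between.
- carrier_mark (a point): Orange dot 8 mm across on the top of the carrier plate near its rim, 44.5 mm from the axis in the carrier's -x direction, in front of the front teeth.
- mount_seat (a point): Point of the fixed mount where carrier_origin lies when the carrier is home: on the mount's axis, 26 mm above the bench; z up, -x towards the orange mark. Round aluminium deck, 192 mm across, 16 mm thick, with three 14 mm steel balls, centres 26 mm above the bench and 36 mm from the axis: one towards the orange mark, the others 120 degrees either side.
- plunger_ring (a point): Mount axis at the height of the three brass spring plungers, 51 mm above the bench. Round noses 12 mm across point inwards, tips 50 mm from the axis, from grey posts (60 mm high, inner faces 74 mm from the axis) between the balls. The rim meets the noses about 17 mm above home; a push of about 5 to 12 N spreads them; from about 7 mm above home they pull the plate home by themselves.
- mount_mark (a point): Orange bar 18 x 10 mm on the mount's deck, 80 mm from its axis in the mount's -x direction, 16.5 mm above the bench. When properly seated the carrier's orange dot lies on the line from the mount's axis to this mark (turned by 120 degrees it seats the wrong way round).
- spatula_grip (a point): Bystander: mixing spatula, 180 mm long, lying between the carrier and the mount; point on its handle.
- spare_cast: Bystander: a pale spare stone cast without a plate, 65 x 52 mm, 41 mm tall; origin at its underside.
Things that resemble listed ones, but are neither listed nor needed, are in the scene too. What is shaped like the part that bears carrier_centre but pink or red is not meant.

How it is judged:
By the outcome, as a careful person would: the job done as asked, in the order asked, and still so for the second after the job is handed in, with the robot touching nothing.
It also fails if it takes over 37 s, if anything falls off the work surface, if the arm or the gripper's body presses on something with over 40 N, if the wrist force passes 120 N, or if a joint passes its speed limit or range.

## Robot

A 6-joint arm with a two-finger parallel gripper is mounted at the origin on the work surface. World frame = base frame: x ahead of the robot, y to its left, z up, the work surface at z = 0. Lengths are in mm, angles in rad, forces in N, time in s.
With the tool pointing down it reaches from about 275 to 750 mm from the base axis. Payload 10.2 kg.
Tool frame: the origin (TCP) lies at the very end of the fingers, on their centre line; the grasp point (between the pads) lies 19 mm behind it (ctrl.pinch_z is the distance from the TCP to the grasp point, in mm); y points along the fingers, z is the direction in which the jaws open and shut, and the axes are right-handed (so a half turn about y gives the same grasp; the last joint's range is limited). The gripper opens to 85 mm and grips with 20 to 120 N. Pads are 22 mm wide; open, the fingers measure 114 mm over their backs; the gripper's body (76 mm by 85 mm) begins 54 mm behind the grasp point. The pads swing forward as they close: fully open they stand 13 mm farther back than shut.
Start: joints at [1.125, 0.313, 1.498, -0, 1.331, -0.223], TCP at [116.017, 512.027, 231.294] pointing down, gripper open.
Joint ranges: [-2.94, 2.94], [-0.97, 2.17], [0.19, 2.56], [-1.23, 4.37], [0.02, 3.11], [-2.88, 2.88]. Speed limits (rad/s): [2.39, 2.39, 3.01, 3.14, 3.14, 3.14].

## Interface

Orientations are given as a unit quaternion [w, x, y, z].
In Python, from rig import sense, eyes, ctrl gives the robot as it stands. The module is installed in compiled form; this text tells all that it offers.
- The arm moves only by the shell command python3 -m handwheel 'ROWS' [FORCE]. ROWS is JSON, a list of rows, each an object of numbers: "grip": the finger opening in mm, from 0 to 85.4; "tx", "ty", "tz": the shift along the tool's x, y, z in mm; "wx", "wy", "wz": the turn, a rotation vector about the tool's x, y, z in rad. In form: [{"grip": .., "tx": .., "ty": .., "tz": .., "wx": .., "wy": .., "wz": ..}, ...]. A call has 1 to 10 rows; each row shifts and turns the commanded pose from where the row before left it, along the tool's axes as they then stand; what a row does not reach is not made up. A row lasts 1/12 s, in which the tool goes at most 41.7 mm and 7.16 degrees, less where a joint would pass 70% of its speed; a pose out of reach is approached as far as the arm can. A call is refused whole if a number of a shift passes 41.7 or a number of a turn 0.125, either way. A call with a gripper value outside its range is refused whole. The fingers move at their own pace and stop on an object; FORCE is the grip in N (left out, the last holds). Time passes only in rows, so rows that do not move let the fingers close. It gives the time, the measured TCP pose, the force and the opening at its end, in the units of the state.
- sense(): the state, without advancing time (a new reading comes with each control period).
- eyes.capture(name): name is "scene" or "top"; returns a dict with "pixels" (384x512x3 uint8, red, green, blue), "mtx" (3x3 intrinsics, pixels), "R" (3x3) and "t" (3): a world point X has camera coordinates R X + t. Camera axes: x right, y down, z forward; pixel columns grow to the right and rows downward; lengths in mm; the calibration is good to about 2 mm. A picture is of the moment at which its call begins. There is no depth.
- ctrl.finish_job(): hands the job in, once; it reports no verdict.
The state is a dict: "time_s": time; "joints": joint angles; "dq": joint speeds; "tau": joint torques, N m; "eef_pos": TCP position; "ee_rot": TCP orientation; "force": force on the tool from outside, world axes, zero at the start; "wrist_torque": the same for the moment, N m; "grip_width": opening from 0.0 (shut) to 1.0 (fully open).
Only numpy, scipy, OpenCV 4.12 (cv2) and the standard library are available. Lean on these libraries where they do the work, as an engineer would, in place of code of your own. Each camera call takes 0.05 s, during which the arm holds its last target.

## Working session

There is one attempt and no reset: what is moved stays moved. The work goes in short steps, Python scripts to look and compute and a shell command to move; the robot and the scene stay as the last step left them, time stands still between calls to the robot, and variables do not carry over. Pictures are saved under pics/ and viewed, and the job is handed in when it is done.

```bash
mkdir -p pics; python3 - <<'E'
from rig import sense, eyes, ctrl
import cv2,pickle
s=sense();print(s, ctrl.pinch_z)
for n in("scene","top"):
    c=eyes.capture(n);pickle.dump(c,open(n+"0.pkl","wb"))
    cv2.imwrite(f"pics/{n}0.png",cv2.resize(c["pixels"][:,:,::-1],(800,600),interpolation=cv2.INTER_CUBIC))
    print(n,c["mtx"],c["R"],c["t"])
E
```

```text
{'time_s': 0.0, 'joints': array([ 1.12461607e+00,  3.13450950e-01,  1.49844810e+00,  8.65267748e-06,
        1.33103149e+00, -2.23412286e-01]), 'dq': array([ 0.00036421,  0.00070183,  0.00069733, -0.00156885, -0.00061685,
       -0.00106332]), 'tau': array([-1.05491807e-03, -4.12265146e+01, -2.59737647e+01, -2.39760302e-04,
        4.21865378e-03,  9.95796086e-06]), 'eef_pos': array([115.88547552, 511.77507563, 230.73045565]), 'ee_rot': array([-0.70227898,  0.70317053, -0.07875655,  0.0784401 ]), 'force': array([-0.80691558,  0.75569142, -0.50191876]), 'wrist_torque': array([ 0.0331735 ,  0.04707961, -0.06908635]), 'grip_width': 0.9947247379749615} 18.700000000000003
scene [[422.15712517   0.         254.90725071]
 [  0.         422.15712517 191.65146899]
 [  0.           0.           1.        ]] [[ 0.30193069  0.95326509  0.01111416]
 [ 0.58722395 -0.17678403 -0.78988318]
 [-0.75100326  0.24501648 -0.61315662]] [-241.60230219 -212.9706699  1370.21909277]
top [[482.37139954   0.         253.03417635]
 [  0.         482.37139954 199.14629332]
 [  0.           0.           1.        ]] [[ 5.27800615e-03 -9.99723362e-01 -2.29203267e-02]
 [-9.81693011e-01 -8.16012238e-04 -1.90468282e-01]
 [ 1.90396888e-01  2.35060172e-02 -9.81425745e-01]] [  96.38886633  514.88674511 1020.35133014]
```

View pics/scene0.png

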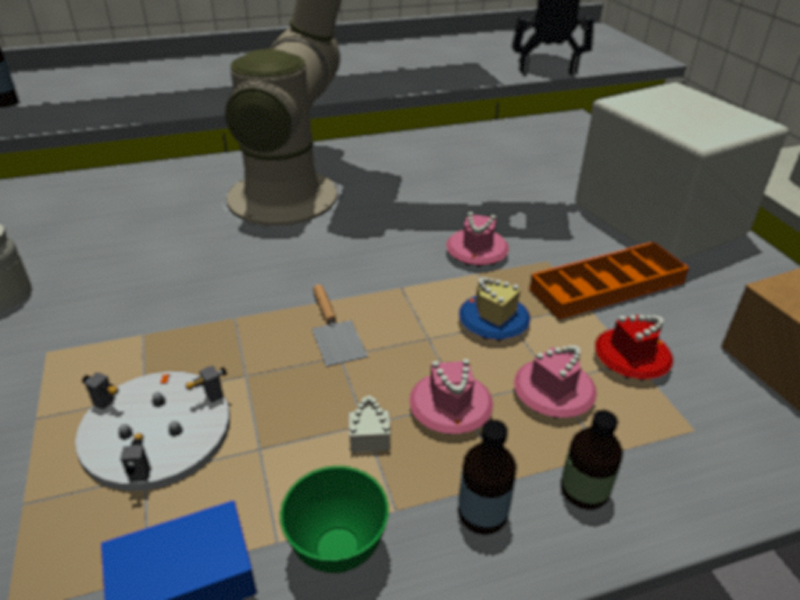

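View pics/top0.png

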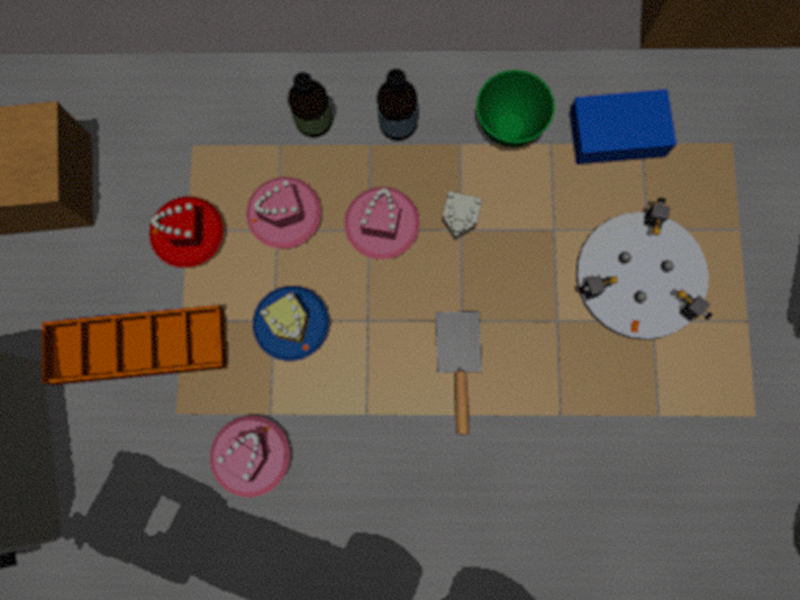

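The scene view shows the blue carrier at about (495,318) and the mount at (153,428). In the top view the carrier is at (291,323) with its dot at (305,347), and the mount is at (643,275) with its mark at (635,326). Next: enlarged crops.

```bash
python3 - <<'E'
import cv2,pickle,numpy as np
c=pickle.load(open("top0.pkl","rb"))["pixels"][:,:,::-1]
a=c[175:239,150:220];b=c[120:230,360:470]
cv2.imwrite("pics/t_car.png",cv2.resize(a,None,fx=8,fy=8,interpolation=cv2.INTER_CUBIC))
cv2.imwrite("pics/t_mnt.png",cv2.resize(b,None,fx=5,fy=5,interpolation=cv2.INTER_CUBIC))
d=pickle.load(open("scene0.pkl","rb"))["pixels"][:,:,::-1]
cv2.imwrite("pics/s_car.png",cv2.resize(d[170:225,285:350],None,fx=8,fy=8,interpolation=cv2.INTER_CUBIC))
E
```

```text
(no output)
```

View pics/t_car.png

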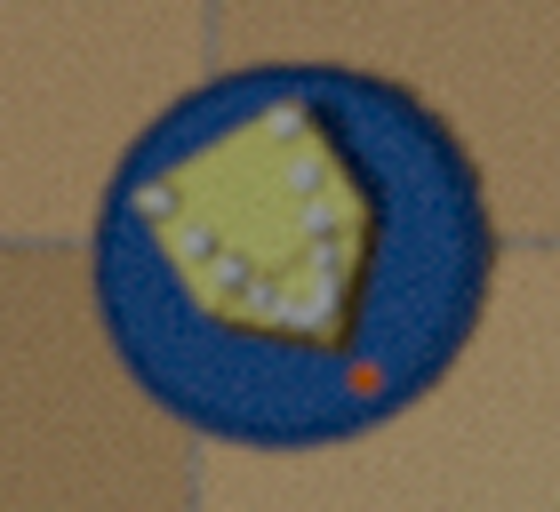

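View pics/t_mnt.png

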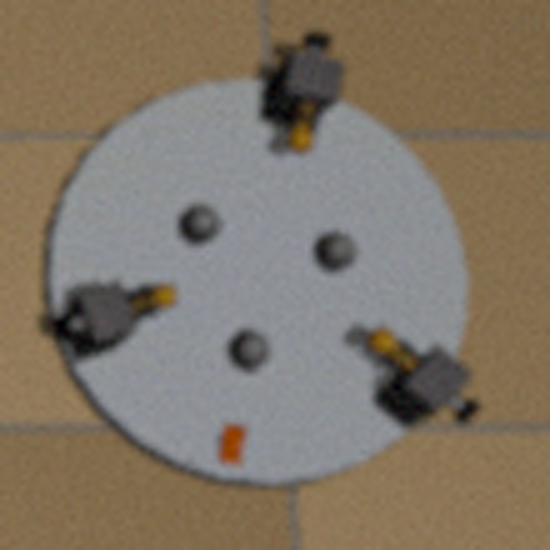

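View pics/s_car.png

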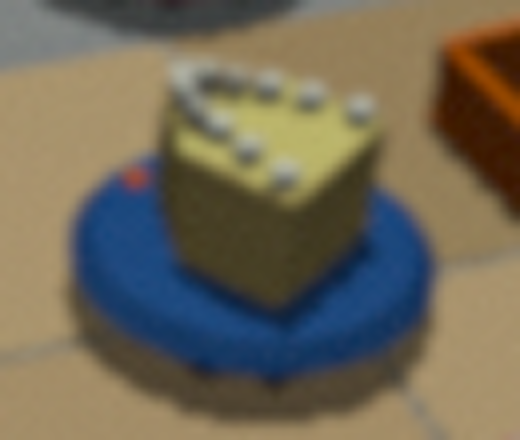

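```bash
cat > h.py <<'E'
import numpy as np,pickle,cv2
def ray(c,u,v,z):
    d=c["R"].T@np.linalg.inv(c["mtx"])@np.array([u,v,1.]); o=-c["R"].T@c["t"]
    return (o+d*(z-o[2])/d[2])
def proj(c,X):
    p=c["mtx"]@(c["R"]@np.asarray(X,float).T+c["t"][:,None]); return (p[:2]/p[2]).T
E
python3 - <<'E'
from h import *
T=pickle.load(open("top0.pkl","rb"));S=pickle.load(open("scene0.pkl","rb"))
from scipy.optimize import least_squares
def blue(c,x0,x1,y0,y1):
    p=c["pixels"].astype(int);m=((p[:,:,2]>p[:,:,0]+25)).astype(np.uint8);k=np.zeros_like(m);k[y0:y1,x0:x1]=m[y0:y1,x0:x1]
    cs,_=cv2.findContours(k,cv2.RETR_EXTERNAL,cv2.CHAIN_APPROX_NONE);q=max(cs,key=cv2.contourArea)
    return cv2.convexHull(q)[:,0,:].astype(float)
def fit(c,pts,z):
    W=np.array([ray(c,u,v,z)[:2] for u,v in pts])
    r=least_squares(lambda p:np.hypot(*(W-p[:2]).T)-p[2],[*W.mean(0),57],loss='soft_l1').x
    return r
print("carrier top",fit(T,blue(T,150,220,175,239),17))
def px(u,v,x0,y0,s):return (u+.5)/s-.5+x0,(v+.5)/s-.5+y0
print("dot top",ray(T,*px(365,379,150,175,8),24)[:2])
print("dot scene",ray(S,*px(137,178,285,170,8),24)[:2])
# scene: rim leftmost/rightmost
for p in [(72,240),(436,258)]: print("scene rim",ray(S,*px(*p,285,170,8),17)[:2])
p=T["pixels"].astype(int)
# mount
B=[ray(T,*px(*q,360,120,5),26)[:2] for q in [(249,349),(199,223),(335,250)]]
print("balls",B,np.mean(B,0)); 
print("mark",ray(T,*px(232,444,360,120,5),16.5)[:2])
print("tips",[ray(T,*px(*q,360,120,5),51)[:2] for q in [(300,140),(168,295),(378,340)]])
W=np.array([ray(T,*px(*q,360,120,5),16)[:2] for q in [(48,230),(100,130),(180,88),(235,79),(400,125),(455,210),(468,290),(455,355),(270,485),(200,470),(120,420),(340,474)]])
print("deck",least_squares(lambda p:np.hypot(*(W-p[:2]).T)-p[2],[*W.mean(0),96],loss='soft_l1').x)
E
```

```text
carrier top [504.27692122 252.85396591  54.94768543]
dot top [467.12641234 229.21691429]
dot scene [464.73914434 229.50444393]
scene rim [479.83424437 202.02538753]
scene rim [520.64550487 306.64721542]
balls [array([ 542.1326486 , -255.41623513]), array([ 601.09335435, -236.0051891 ]), array([ 588.31648088, -296.93620607])] [ 577.18082794 -262.78587677]
mark [ 500.12397134 -248.19495658]
tips [array([ 632.85275717, -275.93366264]), array([ 561.29006683, -213.41824704]), array([ 540.84165084, -304.62340137])]
deck [ 578.94997906 -264.26224904   96.45927911]
```

```bash
cat >> h.py <<'E'
from scipy.spatial.transform import Rotation as Ro
def Rt(s): q=s["ee_rot"];return Ro.from_quat([q[1],q[2],q[3],q[0]])
def plan(pos,q,target,jaw_deg):
    """tool-frame shift then turn to target TCP, vertical tool with jaw z at jaw_deg (mod 180)"""
    R=Ro.from_quat([q[1],q[2],q[3],q[0]]);best=None
    for a in (jaw_deg,jaw_deg+180):
        z=np.array([np.cos(np.radians(a)),np.sin(np.radians(a)),0]);y=np.array([0,0,-1.]);x=np.cross(y,z)
        G=Ro.from_matrix(np.c_[x,y,z]);w=(R.inv()*G).as_rotvec()
        if best is None or np.linalg.norm(w)<np.linalg.norm(best[0]):best=(w,a)
    return R.inv().apply(np.array(target)-pos),best
E
python3 - <<'E'
from h import *
from rig import sense
T=pickle.load(open("top0.pkl","rb"));S=pickle.load(open("scene0.pkl","rb"))
def px(u,v,x0,y0,s):return (u+.5)/s-.5+x0,(v+.5)/s-.5+y0
def P(c,l,x0,y0):
    w=[ray(c,*px(*q,x0,y0,8),66)[:2] for q in l]; 
    for a,b in zip(w,w[1:]): d=b-a;print(a.round(1),b.round(1),np.hypot(*d).round(1),np.degrees(np.arctan2(d[1],d[0])).round(1))
P(T,[(203,306),(136,198),(293,96),(378,212)],150,175)
P(S,[(168,140),(287,207),(380,130)],285,170)
s=sense();print(Rt(s).as_matrix().round(3))
print(plan(s["eef_pos"],s["ee_rot"],[503.5,253.5,130],123))
E
```

```text
[481.1 268. ] [511.1 287.6] 35.8 33.1
[511.1 287.6] [539.8 245.3] 51.2 -55.9
[539.8 245.3] [507.2 220.9] 40.7 -143.1
[499.5 221.5] [539.4 242.1] 44.9 27.3
[539.4 242.1] [513.2 284.5] 49.9 121.6
[[ 0.975 -0.001  0.221]
 [-0.221 -0.001  0.975]
 [-0.    -1.    -0.001]]
(array([ 435.11234542,  100.85142692, -166.16723035]), (array([ 9.91702005e-04, -7.98752778e-01, -7.31549890e-04]), 123))
```

```bash
cat > st.py <<'E'
import sys
from h import *
from rig import sense
s=sense();print("t",round(s["time_s"],2),s["eef_pos"].round(1),"F",s["force"].round(1),"M",s["wrist_torque"].round(2),"g",round(s["grip_width"]*85.4,1),"j",s["joints"].round(2))
R=Rt(s).as_matrix();print("y",R[:,1].round(4),"jaw",np.degrees(np.arctan2(R[1,2],R[0,2])).round(2))
if len(sys.argv)>1:
    a=[float(x) for x in sys.argv[1:]];sh,(w,_)=plan(s["eef_pos"],s["ee_rot"],a[:3],a[3]);print("shift",sh.round(1),"turn",w.round(4))
E
python3 -m handwheel '[{"tx":38,"tz":-14},{"tx":38,"tz":-14},{"tx":38,"tz":-14},{"tx":38,"tz":-14},{"tx":38,"tz":-14},{"tx":38,"tz":-14},{"tx":38,"tz":-14},{"tx":38,"tz":-14},{"tx":38,"tz":-14},{"tx":38,"tz":-14}]'
python3 -m handwheel '[{"wy":-0.115},{"wy":-0.115},{"wy":-0.115},{"wy":-0.115},{"wy":-0.115},{"wy":-0.115},{"wy":-0.115},{}]'
python3 st.py 503.5 253 110 123.5
```

```text
t 0.1 [115.9 511.8 230.8] F [0.3 0.7 0.8] M [-0.05 -0.01 -0.01] g 85.6 j [ 1.12  0.31  1.5   0.    1.33 -0.22]
y [-5.0e-04 -1.1e-03 -1.0e+00] jaw 77.23
shift [ 435.2  120.9 -166.6] turn [ 1.000e-03 -8.075e-01 -7.000e-04]invalid input
invalid input
```

```bash
python3 -m handwheel '[{"grip":85,"tx":38,"ty":0,"tz":-14,"wx":0,"wy":0,"wz":0}]'; python3 st.py 503.5 253 110 123.5
```

```text
time_s: 0.18
eef_pos: [146.7, 491.5, 230.9]
ee_rot: [0.703, -0.703, 0.077, -0.076]
force: [1.8, 2.1, -1.0]
grip_width: 0.993
t 0.18 [146.7 491.5 230.9] F [ 1.8  2.1 -1. ] M [ 0.09 -0.08 -0.03] g 84.8 j [ 1.05  0.29  1.53  0.    1.32 -0.3 ]
y [-1.7e-03  5.0e-04 -1.0e+00] jaw 77.56
shift [ 400.   120.2 -156.1] turn [-8.000e-04 -8.017e-01 -1.600e-03]
```

```bash
python3 -m handwheel '[{"grip":85,"tx":38,"ty":0,"tz":-14,"wx":0,"wy":0,"wz":0},{"grip":85,"tx":38,"ty":0,"tz":-14,"wx":0,"wy":0,"wz":0},{"grip":85,"tx":38,"ty":0,"tz":-14,"wx":0,"wy":0,"wz":0},{"grip":85,"tx":38,"ty":0,"tz":-14,"wx":0,"wy":0,"wz":0},{"grip":85,"tx":38,"ty":0,"tz":-14,"wx":0,"wy":0,"wz":0},{"grip":85,"tx":38,"ty":0,"tz":-14,"wx":0,"wy":0,"wz":0},{"grip":85,"tx":38,"ty":0,"tz":-14,"wx":0,"wy":0,"wz":0},{"grip":85,"tx":38,"ty":0,"tz":-14,"wx":0,"wy":0,"wz":0},{"grip":85,"tx":38,"ty":0,"tz":-14,"wx":0,"wy":0,"wz":0},{"grip":85,"tx":38,"ty":0,"tz":-14,"wx":0,"wy":0,"wz":0}]' >/dev/null
python3 -m handwheel '[{"grip":85,"tx":0,"ty":0,"tz":0,"wx":0,"wy":-0.115,"wz":0},{"grip":85,"tx":0,"ty":0,"tz":0,"wx":0,"wy":-0.115,"wz":0},{"grip":85,"tx":0,"ty":0,"tz":0,"wx":0,"wy":-0.115,"wz":0},{"grip":85,"tx":0,"ty":0,"tz":0,"wx":0,"wy":-0.115,"wz":0},{"grip":85,"tx":0,"ty":0,"tz":0,"wx":0,"wy":-0.115,"wz":0},{"grip":85,"tx":0,"ty":0,"tz":0,"wx":0,"wy":-0.115,"wz":0},{"grip":85,"tx":0,"ty":0,"tz":0,"wx":0,"wy":-0.115,"wz":0},{"grip":85,"tx":0,"ty":0,"tz":0,"wx":0,"wy":0,"wz":0}]' >/dev/null
python3 st.py 503.5 253 110 123.5
```

```text
t 1.68 [489.5 269.4 230.9] F [ 0.2 -0.2  1.2] M [-0.02  0.04 -0.02] g 85.0 j [ 0.29  0.39  1.39 -0.    1.36 -1.86]
y [-8.e-04 -3.e-04 -1.e+00] jaw 123.59
shift [  2.7 120.9 -21.4] turn [-0.0002  0.0015 -0.0008]
```

```bash
python3 -m handwheel '[{"grip":85,"tx":1,"ty":30,"tz":-7,"wx":0,"wy":0,"wz":0},{"grip":85,"tx":1,"ty":30,"tz":-7,"wx":0,"wy":0,"wz":0},{"grip":85,"tx":0.7,"ty":30,"tz":-7.4,"wx":0,"wy":0,"wz":0},{"grip":85,"tx":0,"ty":20,"tz":0,"wx":0,"wy":0,"wz":0},{"grip":85,"tx":0,"ty":10,"tz":0,"wx":0,"wy":0,"wz":0},{"grip":85,"tx":0,"ty":0,"tz":0,"wx":0,"wy":0,"wz":0}]' >/dev/null
python3 st.py 503.5 253 31 123.5
python3 - <<'E'
from rig import eyes
import cv2
c=eyes.capture("scene")["pixels"][:,:,::-1]
cv2.imwrite("pics/s1.png",cv2.resize(c[110:240,250:390],None,fx=4,fy=4,interpolation=cv2.INTER_CUBIC))
E
```

```text
t 2.18 [502.7 252.9 109.3] F [-0.6 -0.3 -0.2] M [ 0.01  0.01 -0.03] g 85.1 j [ 0.26  0.52  1.53  0.    1.09 -1.89]
y [-0.0039 -0.001  -1.    ] jaw 123.22
shift [ 1.1 78.3 -0.4] turn [-0.0013 -0.0049 -0.0038]
```

View pics/s1.png

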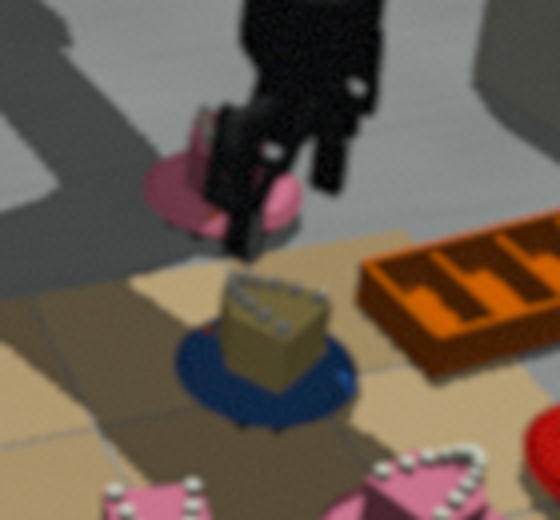

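The gripper hovers above the cast, near (290,160) in the crop. Its jaws straddle the cast's flat sides, which are at (275,340), so I descend and close.

```bash
python3 -m handwheel '[{"grip":85,"tx":0.5,"ty":20,"tz":0,"wx":0,"wy":0,"wz":0},{"grip":85,"tx":0,"ty":20,"tz":0,"wx":0,"wy":0,"wz":0},{"grip":85,"tx":0,"ty":18,"tz":0,"wx":0,"wy":0,"wz":0},{"grip":85,"tx":0,"ty":12,"tz":0,"wx":0,"wy":0,"wz":0},{"grip":85,"tx":0,"ty":8,"tz":0,"wx":0,"wy":0,"wz":0},{"grip":85,"tx":0,"ty":0,"tz":0,"wx":0,"wy":0,"wz":0}]' >/dev/null
python3 st.py 503.5 253 31 123.5
python3 -m handwheel '[{"grip":62,"tx":0,"ty":0,"tz":0,"wx":0,"wy":0,"wz":0},{"grip":58,"tx":0,"ty":0,"tz":0,"wx":0,"wy":0,"wz":0},{"grip":56,"tx":0,"ty":0,"tz":0,"wx":0,"wy":0,"wz":0},{"grip":54,"tx":0,"ty":0,"tz":0,"wx":0,"wy":0,"wz":0},{"grip":52,"tx":0,"ty":0,"tz":0,"wx":0,"wy":0,"wz":0},{"grip":45,"tx":0,"ty":0,"tz":0,"wx":0,"wy":0,"wz":0},{"grip":45,"tx":0,"ty":0,"tz":0,"wx":0,"wy":0,"wz":0},{"grip":45,"tx":0,"ty":0,"tz":0,"wx":0,"wy":0,"wz":0}]' 40
python3 st.py 503.5 253 31 123.5
```

```text
t 2.73 [504.  253.4  32.9] F [-0.4 -0.  -0.5] M [-0.04  0.02  0.03] g 85.1 j [ 0.26  0.63  1.59 -0.    0.93 -1.89]
y [-7.e-04 -2.e-04 -1.e+00] jaw 123.34
shift [-0.6  1.9 -0.1] turn [-0.0002 -0.0028 -0.0007]
time_s: 3.4
eef_pos: [504.6, 253.4, 34.2]
ee_rot: [-0.677, 0.677, 0.203, -0.202]
force: [-0.6, -2.4, 6.7]
grip_width: 0.601
t 3.4 [504.6 253.4  34.2] F [-0.6 -2.4  6.7] M [-0.13  0.1  -0.05] g 51.3 j [ 0.26  0.62  1.59 -0.    0.93 -1.89]
y [ 1.5e-03  2.0e-04 -1.0e+00] jaw 123.36
shift [-1.2  3.2  0.3] turn [ 0.0007 -0.0025  0.0014]
```

```bash
python3 -m handwheel '[{"grip":45,"tx":0,"ty":0,"tz":0,"wx":0,"wy":0,"wz":0},{"grip":45,"tx":0,"ty":0,"tz":0,"wx":0,"wy":0,"wz":0},{"grip":45,"tx":0,"ty":-3,"tz":0,"wx":0,"wy":0,"wz":0},{"grip":45,"tx":0,"ty":-8,"tz":0,"wx":0,"wy":0,"wz":0},{"grip":45,"tx":0,"ty":-15,"tz":0,"wx":0,"wy":0,"wz":0},{"grip":45,"tx":0,"ty":-25,"tz":0,"wx":0,"wy":0,"wz":0},{"grip":45,"tx":0,"ty":-25,"tz":0,"wx":0,"wy":0,"wz":0},{"grip":45,"tx":0,"ty":-20,"tz":0,"wx":0,"wy":0,"wz":0},{"grip":45,"tx":0,"ty":-10,"tz":0,"wx":0,"wy":0,"wz":0},{"grip":45,"tx":0,"ty":0,"tz":0,"wx":0,"wy":0,"wz":0}]' 60
python3 st.py 577.5 -263 140 78.5
python3 - <<'E'
from rig import eyes
import cv2,pickle
for n in("scene","top"):
    c=eyes.capture(n);pickle.dump(c,open(n+"2.pkl","wb"))
    cv2.imwrite(f"pics/{n}2.png",cv2.resize(c["pixels"][:,:,::-1],(800,600),interpolation=cv2.INTER_CUBIC))
E
```

```text
time_s: 4.23
eef_pos: [504.8, 253.7, 141.4]
ee_rot: [-0.677, 0.677, 0.204, -0.202]
force: [-0.3, 0.0, -2.9]
grip_width: 0.599
t 4.23 [504.8 253.7 141.4] F [-0.3  0.  -2.9] M [-0.02 -0.01  0.01] g 51.2 j [ 0.26  0.48  1.5   0.    1.16 -1.89]
y [ 0.0036  0.001  -1.    ] jaw 123.36
shift [-223.5    1.2 -471.5] turn [-3.00e-04  7.83e-01  3.80e-03]
```

View pics/scene2.png

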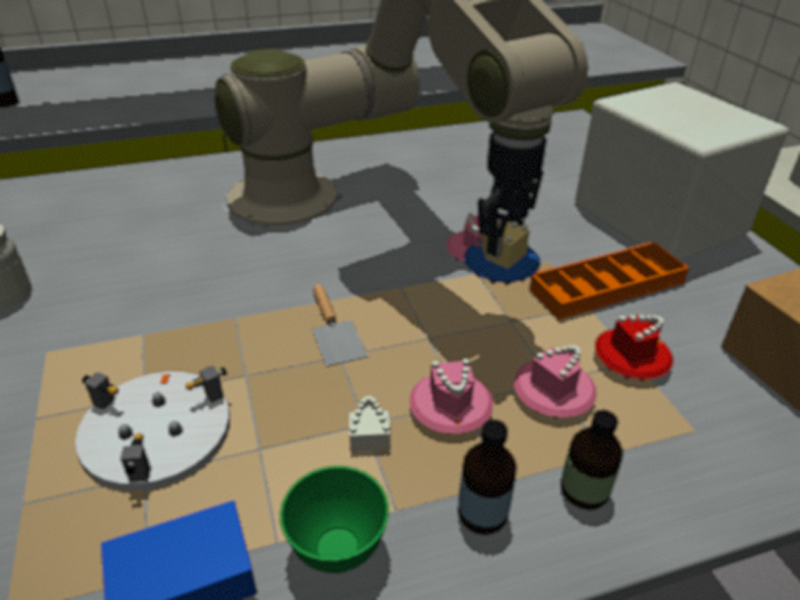

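View pics/top2.png

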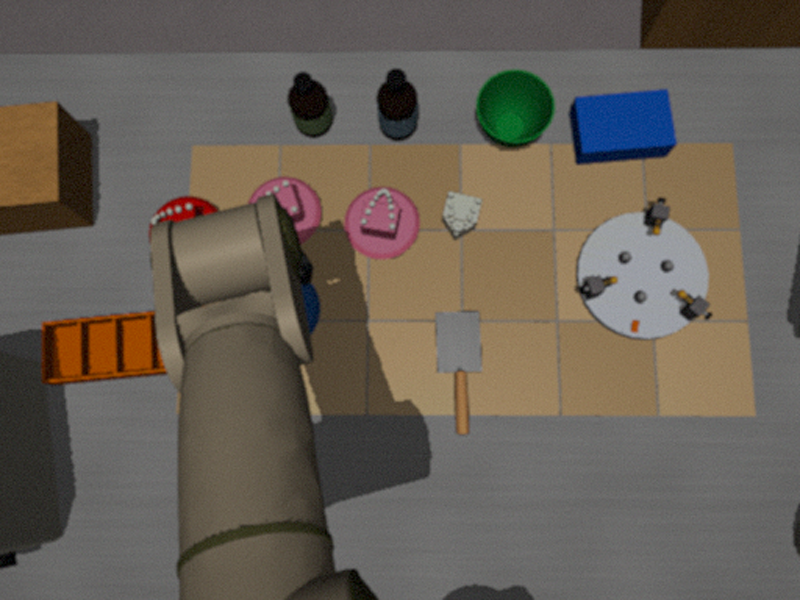

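Both pictures show the carrier lifted clear and held level: scene (503,262), top (310,300). The spatula and spare cast haven't moved. Next is the carry across.

```bash
python3 -m handwheel '[{"grip":45,"tx":-5,"ty":0,"tz":-10.6,"wx":0,"wy":0,"wz":0},{"grip":45,"tx":-11,"ty":0,"tz":-23.2,"wx":0,"wy":0,"wz":0},{"grip":45,"tx":-16,"ty":0,"tz":-33.7,"wx":0,"wy":0,"wz":0},{"grip":45,"tx":-16,"ty":0,"tz":-33.7,"wx":0,"wy":0,"wz":0},{"grip":45,"tx":-16,"ty":0,"tz":-33.7,"wx":0,"wy":0,"wz":0},{"grip":45,"tx":-16,"ty":0,"tz":-33.7,"wx":0,"wy":0,"wz":0},{"grip":45,"tx":-16,"ty":0,"tz":-33.7,"wx":0,"wy":0,"wz":0},{"grip":45,"tx":-16,"ty":0,"tz":-33.7,"wx":0,"wy":0,"wz":0},{"grip":45,"tx":-16,"ty":0,"tz":-33.7,"wx":0,"wy":0,"wz":0},{"grip":45,"tx":-16,"ty":0,"tz":-33.7,"wx":0,"wy":0,"wz":0}]'>/dev/null
python3 -m handwheel '[{"grip":45,"tx":-16,"ty":0,"tz":-33.7,"wx":0,"wy":0,"wz":0},{"grip":45,"tx":-16,"ty":0,"tz":-33.7,"wx":0,"wy":0,"wz":0},{"grip":45,"tx":-16,"ty":0,"tz":-33.7,"wx":0,"wy":0,"wz":0},{"grip":45,"tx":-16,"ty":0,"tz":-33.7,"wx":0,"wy":0,"wz":0},{"grip":45,"tx":-10,"ty":0,"tz":-22,"wx":0,"wy":0,"wz":0},{"grip":45,"tx":-5,"ty":0,"tz":-11,"wx":0,"wy":0,"wz":0},{"grip":45,"tx":0,"ty":0,"tz":0,"wx":0,"wy":0,"wz":0}]' >/dev/null
python3 st.py
python3 -m handwheel '[{"grip":45,"tx":0,"ty":0,"tz":0,"wx":0,"wy":0.07,"wz":0},{"grip":45,"tx":0,"ty":0,"tz":0,"wx":0,"wy":0.11,"wz":0},{"grip":45,"tx":0,"ty":0,"tz":0,"wx":0,"wy":0.11,"wz":0},{"grip":45,"tx":0,"ty":0,"tz":0,"wx":0,"wy":0.11,"wz":0},{"grip":45,"tx":0,"ty":0,"tz":0,"wx":0,"wy":0.11,"wz":0},{"grip":45,"tx":0,"ty":0,"tz":0,"wx":0,"wy":0.11,"wz":0},{"grip":45,"tx":0,"ty":0,"tz":0,"wx":0,"wy":0.11,"wz":0},{"grip":45,"tx":0,"ty":0,"tz":0,"wx":0,"wy":0.053,"wz":0},{"grip":45,"tx":0,"ty":0,"tz":0,"wx":0,"wy":0,"wz":0},{"grip":45,"tx":0,"ty":0,"tz":0,"wx":0,"wy":0,"wz":0}]'>/dev/null
python3 st.py 578 -263 140 78.2
python3 - <<'E'
from rig import eyes
import cv2,pickle
for n in("scene","top"):
    c=eyes.capture(n);pickle.dump(c,open(n+"3.pkl","wb"))
c=pickle.load(open("scene3.pkl","rb"))["pixels"][:,:,::-1]
cv2.imwrite(f"pics/s3.png",cv2.resize(c[190:320,40:170],None,fx=4.5,fy=4.5,interpolation=cv2.INTER_CUBIC))
c=pickle.load(open("top3.pkl","rb"))["pixels"][:,:,::-1]
cv2.imwrite(f"pics/t3.png",cv2.resize(c[110:240,340:480],None,fx=4.5,fy=4.5,interpolation=cv2.INTER_CUBIC))
E
```

```text
t 5.75 [ 576.  -265.3  137.5] F [-0.8  1.1 -3.2] M [ 0.07 -0.1   0.03] g 51.1 j [-0.62  0.63  1.26 -0.    1.25 -2.77]
y [-0.002  0.001 -1.   ] jaw 123.19
t 6.58 [ 576.7 -261.7  138.7] F [-0.1 -0.7 -2.7] M [-0.03 -0.01 -0.05] g 51.4 j [-0.61  0.63  1.26  0.    1.25 -1.98]
y [-1.1e-03  9.0e-04 -1.0e+00] jaw 78.66
shift [ 1.5 -1.3 -1. ] turn [-0.0007  0.0081 -0.0012]
```

View pics/s3.png

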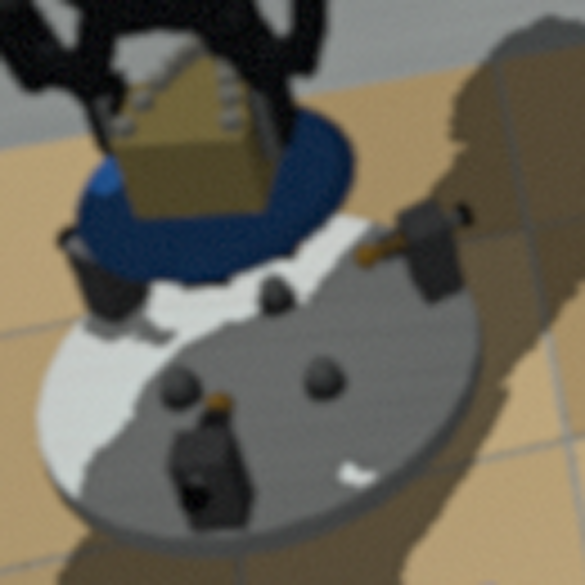

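View pics/t3.png

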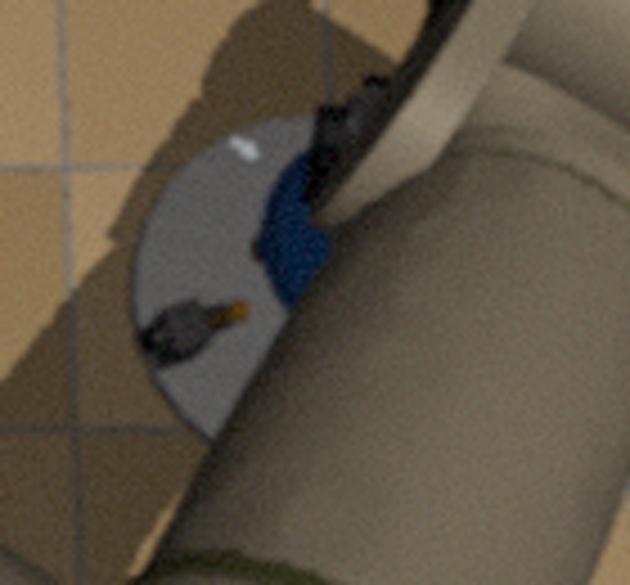

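```bash
python3 - <<'E'
from h import *
from scipy.optimize import least_squares
def px(u,v,x0,y0,s):return (u+.5)/s-.5+x0,(v+.5)/s-.5+y0
S0=pickle.load(open("scene0.pkl","rb"));S=pickle.load(open("scene3.pkl","rb"));T=pickle.load(open("top3.pkl","rb"))
p=S["pixels"].astype(int);m=(p[:,:,2]>p[:,:,0]+20).astype(np.uint8);m[:190]=0;m[320:]=0;m[:,170:]=0;m[:,:40]=0
cs,_=cv2.findContours(m,0,1);q=cv2.convexHull(max(cs,key=cv2.contourArea))[:,0].astype(float)
print(q.tolist())
for zt in (138.7,140):
    z=zt-33.7+17
    W=np.array([ray(S,u,v,z)[:2] for u,v in q])
    r=least_squares(lambda a:np.hypot(*(W-a[:2]).T)-56.5,W.mean(0),loss='soft_l1');print("plate",z,r.x,r.fun.round(1))
B=[ray(S,*px(*a,40,190,4.5),26)[:2] for a in [(276,294),(181,387),(324,378)]]
print("balls",np.round(B,1),np.mean(B,0))
print("tips",[ray(S,*px(*a,40,190,4.5),51)[:2].round(1) for a in [(368,254),(218,402)]])
# cast top back edge, z
z=138.7-33.7+66
a,b=[ray(S,*px(*k,40,190,4.5),z)[:2] for k in [(113,146),(262,139)]];d=a-b;print("back edge",a,b,np.hypot(*d),np.degrees(np.arctan2(d[1],d[0])))
# same for initial scene: balls
im=S0["pixels"][:,:,::-1];cv2.imwrite("pics/s_mnt.png",cv2.resize(im[225:315,40:155],None,fx=5,fy=5,interpolation=cv2.INTER_CUBIC))
E
```

```text
[[108.0, 215.0], [112.0, 217.0], [116.0, 221.0], [117.0, 224.0], [117.0, 229.0], [116.0, 232.0], [115.0, 234.0], [113.0, 237.0], [109.0, 241.0], [103.0, 246.0], [98.0, 248.0], [90.0, 251.0], [86.0, 252.0], [68.0, 252.0], [64.0, 250.0], [61.0, 248.0], [60.0, 247.0], [57.0, 242.0], [57.0, 240.0], [58.0, 235.0], [59.0, 231.0], [60.0, 229.0], [63.0, 225.0], [64.0, 224.0], [106.0, 215.0]]
plate 121.99999999999999 [ 574.73514548 -263.408841  ] [-2.6 -1.8 -1.  -1.2 -1.2 -1.3 -1.3 -1.2 -1.4  0.2 -1.1 -0.5 -0.2  0.7
 -0.5 -0.9 -1.2 -2.  -2.9 -4.6 -3.7 -3.3 -2.6 -2.5 -4.5]
plate 123.3 [ 576.11311084 -263.16018852] [-2.8 -2.  -1.2 -1.3 -1.3 -1.4 -1.3 -1.2 -1.4  0.2 -1.  -0.4 -0.1  0.6
 -0.5 -0.9 -1.2 -2.1 -3.1 -4.7 -3.9 -3.5 -2.9 -2.8 -4.7]
balls [[ 545.4 -256.9]
 [ 591.3 -298.3]
 [ 604.4 -238.1]] [ 580.37084654 -264.45873484]
tips [array([ 558. , -211.9]), array([ 629. , -277.5])]
back edge [ 596.8346979 -290.1628475] [ 609.42740782 -234.40831273] 57.15894059969739 -102.72726580323007
```

View pics/s_mnt.png

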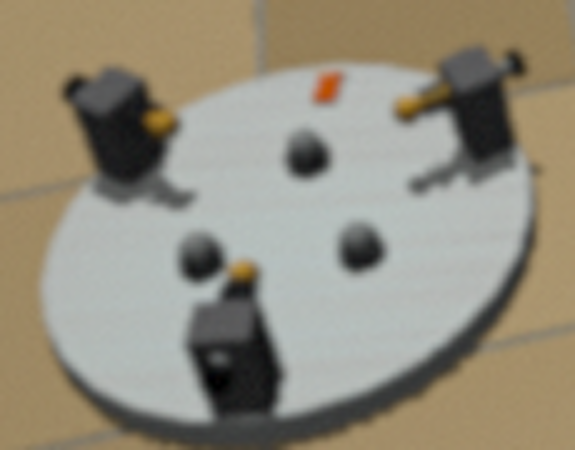

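```bash
python3 st.py 579.8 -264 85 78.3
```

```text
t 6.68 [ 576.8 -262.2  139. ] F [ 0.5  0.1 -3.5] M [-0.03 -0.07 -0.04] g 50.9 j [-0.61  0.63  1.26  0.    1.25 -1.98]
y [-6.e-04  5.e-04 -1.e+00] jaw 78.63
shift [ 3.3 54.  -1.2] turn [-0.0004  0.0057 -0.0007]
```

```bash
python3 -m handwheel '[{"grip":45,"tx":1.6,"ty":5,"tz":-0.6,"wx":0,"wy":0.005,"wz":0},{"grip":45,"tx":1.6,"ty":12,"tz":-0.6,"wx":0,"wy":0,"wz":0},{"grip":45,"tx":0,"ty":15,"tz":0,"wx":0,"wy":0,"wz":0},{"grip":45,"tx":0,"ty":12,"tz":0,"wx":0,"wy":0,"wz":0},{"grip":45,"tx":0,"ty":6,"tz":0,"wx":0,"wy":0,"wz":0},{"grip":45,"tx":0,"ty":3,"tz":0,"wx":0,"wy":0,"wz":0},{"grip":45,"tx":0,"ty":0,"tz":0,"wx":0,"wy":0,"wz":0},{"grip":45,"tx":0,"ty":0,"tz":0,"wx":0,"wy":0,"wz":0}]' >/dev/null
python3 st.py 579.8 -264 59.7 78.3
python3 - <<'E'
from rig import eyes
import cv2,pickle
for n in("scene","top"):
    c=eyes.capture(n);pickle.dump(c,open(n+"4.pkl","wb"))
c=pickle.load(open("scene4.pkl","rb"))["pixels"][:,:,::-1]
cv2.imwrite(f"pics/s4.png",cv2.resize(c[190:320,40:170],None,fx=4.5,fy=4.5,interpolation=cv2.INTER_CUBIC))
c=pickle.load(open("top4.pkl","rb"))["pixels"][:,:,::-1]
cv2.imwrite(f"pics/t4.png",cv2.resize(c[110:240,340:480],None,fx=4.5,fy=4.5,interpolation=cv2.INTER_CUBIC))
E
```

```text
t 7.35 [ 580.1 -264.8   86.7] F [-0.   0.6 -2.1] M [-0.04 -0.03  0.  ] g 51.3 j [-0.61  0.69  1.3  -0.    1.15 -1.98]
y [ 6.e-04 -5.e-04 -1.e+00] jaw 78.21
shift [-0.4 27.   0.8] turn [ 0.0003 -0.0015  0.0007]
```

View pics/s4.png

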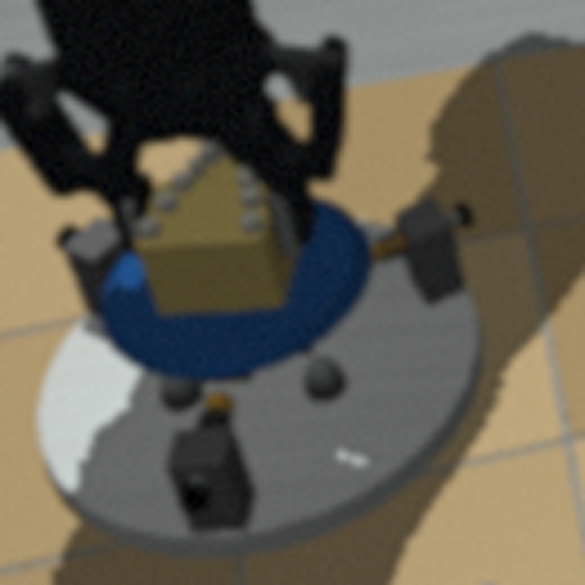

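View pics/t4.png

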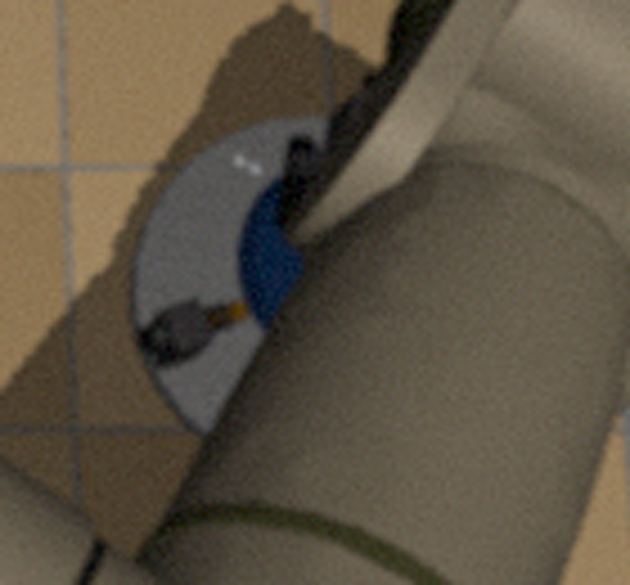

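```bash
python3 - <<'E'
from h import *
from scipy.optimize import least_squares
S=pickle.load(open("scene4.pkl","rb"));T=pickle.load(open("top4.pkl","rb"))
def edge(c,x0,x1,y0,y1,th):
    p=c["pixels"].astype(int);m=(p[:,:,2]>p[:,:,0]+th).astype(np.uint8);k=np.zeros_like(m);k[y0:y1,x0:x1]=m[y0:y1,x0:x1]
    cs,_=cv2.findContours(k,0,1);return cv2.convexHull(max(cs,key=cv2.contourArea))[:,0].astype(float)
z=70
q=edge(S,40,170,190,320,20); q=q[(q[:,1]>255)|(q[:,0]>116)]
W=np.array([ray(S,u,v,z)[:2] for u,v in q]);r=least_squares(lambda a:np.hypot(*(W-a[:2]).T)-56,W.mean(0),loss='soft_l1');print("scene",r.x,r.fun.round(1))
q=edge(T,385,410,145,190,15);print(q.tolist())
W=np.array([ray(T,u,v,z)[:2] for u,v in q]);print(np.c_[W, np.hypot(*(W-[579.3,-264.4]).T)].round(1))
E
```

```text
scene [ 578.07808421 -265.26443544] [-1.1 -0.6 -0.3 -0.6 -0.5 -0.3  0.3  0.9  0.7  0.7  0.  -0.3 -1.4 -1.5
 -0.8 -0.4]
[[402.0, 150.0], [407.0, 170.0], [399.0, 182.0], [398.0, 182.0], [397.0, 181.0], [396.0, 179.0], [394.0, 174.0], [393.0, 170.0], [393.0, 163.0], [395.0, 158.0], [397.0, 154.0], [401.0, 150.0]]
[[ 621.6 -230.8   54. ]
 [ 576.1 -239.2   25.4]
 [ 549.1 -220.4   53.3]
 [ 549.1 -218.3   55.1]
 [ 551.4 -216.2   55.7]
 [ 555.9 -214.3   55.3]
 [ 567.1 -210.5   55.3]
 [ 576.1 -208.8   55.7]
 [ 591.9 -209.6   56.3]
 [ 603.3 -214.5   55.4]
 [ 612.4 -219.3   55.9]
 [ 621.6 -228.6   55.4]]
```

The carrier is above the balls, just over the noses. The top view fits its centre at about (579.3,-264.4), and the scene view agrees to within about 2 mm. I start lowering slowly.

```bash
python3 -m handwheel '[{"grip":45,"tx":0,"ty":3,"tz":0.2,"wx":0,"wy":0,"wz":0},{"grip":45,"tx":0,"ty":3,"tz":0.2,"wx":0,"wy":0,"wz":0},{"grip":45,"tx":0,"ty":2,"tz":0,"wx":0,"wy":0,"wz":0},{"grip":45,"tx":0,"ty":1,"tz":0,"wx":0,"wy":0,"wz":0},{"grip":45,"tx":0,"ty":1,"tz":0,"wx":0,"wy":0,"wz":0}]' >/dev/null
python3 st.py 579.8 -264 59.7 78.3
python3 -m handwheel '[{"grip":45,"tx":0,"ty":1,"tz":0,"wx":0,"wy":0,"wz":0},{"grip":45,"tx":0,"ty":1,"tz":0,"wx":0,"wy":0,"wz":0},{"grip":45,"tx":0,"ty":1,"tz":0,"wx":0,"wy":0,"wz":0}]' >/dev/null
python3 st.py 579.8 -264 59.7 78.3
```

```text
t 7.87 [ 580.1 -264.6   76.9] F [-2.  -0.8  3.9] M [-0.03  0.14  0.05] g 51.3 j [-0.61  0.7   1.31 -0.    1.13 -1.98]
y [ 9.e-04 -9.e-04 -1.e+00] jaw 78.21
shift [-0.5 17.2  0.5] turn [ 0.0007 -0.0016  0.001 ]
t 8.12 [ 580.6 -264.9   74.7] F [-1.3 -0.4  9.7] M [-0.07  0.19  0.05] g 51.0 j [-0.61  0.7   1.31 -0.    1.12 -1.98]
y [ 0.0023 -0.0019 -1.    ] jaw 78.2
shift [-1.  15.   0.8] turn [ 0.0014 -0.0017  0.0026]
```

```bash
python3 -m handwheel '[{"grip":45,"tx":-0.4,"ty":1,"tz":0,"wx":0,"wy":0,"wz":0},{"grip":45,"tx":-0.4,"ty":1,"tz":0,"wx":0,"wy":0,"wz":0},{"grip":45,"tx":0,"ty":1,"tz":0,"wx":0,"wy":0,"wz":0}]' >/dev/null
python3 st.py 579.8 -264 59.7 78.3
python3 -m handwheel '[{"grip":45,"tx":0,"ty":1,"tz":0,"wx":0,"wy":0,"wz":0},{"grip":45,"tx":0,"ty":1,"tz":0,"wx":0,"wy":0,"wz":0},{"grip":45,"tx":0,"ty":1,"tz":0,"wx":0,"wy":0,"wz":0}]' >/dev/null
python3 st.py 579.8 -264 59.7 78.3
```

```text
t 8.37 [ 580.4 -265.1   72.6] F [-0.5 -0.9 11.7] M [-0.17 -0.   -0.01] g 51.1 j [-0.61  0.71  1.31 -0.    1.12 -1.98]
y [ 0.0042 -0.0031 -1.    ] jaw 78.2
shift [-0.8 12.9  1. ] turn [ 0.0021 -0.0017  0.0048]
t 8.62 [ 579.8 -264.9   68.4] F [ 0.4 -2.   1.4] M [-0.38  0.01 -0.1 ] g 51.0 j [-0.61  0.71  1.32 -0.    1.11 -1.98]
y [ 0.0025 -0.0022 -1.    ] jaw 78.2
shift [-0.2  8.7  0.9] turn [ 0.0016 -0.0018  0.0029]
```

```bash
python3 -m handwheel '[{"grip":45,"tx":0,"ty":1,"tz":0.2,"wx":0,"wy":0,"wz":0},{"grip":45,"tx":0,"ty":1,"tz":0.2,"wx":0,"wy":0,"wz":0},{"grip":45,"tx":0,"ty":1,"tz":0.2,"wx":0,"wy":0,"wz":0},{"grip":45,"tx":0,"ty":1,"tz":0,"wx":0,"wy":0,"wz":0}]' >/dev/null
python3 st.py 579.8 -264 59.7 78.3
python3 -m handwheel '[{"grip":45,"tx":0,"ty":1,"tz":0,"wx":0,"wy":0,"wz":0},{"grip":45,"tx":0,"ty":1,"tz":0,"wx":0,"wy":0,"wz":0}]' >/dev/null
python3 st.py 579.8 -264 59.7 78.3
```

```text
t 8.95 [ 578.7 -263.2   62.1] F [ 0.1 -4.2 -3.7] M [-0.67  0.23  0.15] g 50.6 j [-0.61  0.72  1.32 -0.    1.1  -1.98]
y [-1.9e-03  9.0e-04 -1.0e+00] jaw 78.23
shift [ 1.2  2.4 -0.6] turn [-0.0005 -0.0012 -0.0021]
t 9.12 [ 579.1 -263.9   61.3] F [-0.5 -4.4 -0.5] M [-0.91  0.58  0.13] g 51.1 j [-0.61  0.72  1.32 -0.    1.1  -1.98]
y [-6.e-04 -7.e-04 -1.e+00] jaw 78.23
shift [0.8 1.6 0. ] turn [ 0.0009 -0.0012 -0.0004]
```

```bash
python3 -m handwheel '[{"grip":45,"tx":0,"ty":0.5,"tz":-0.4,"wx":0,"wy":0,"wz":0},{"grip":45,"tx":0,"ty":0.5,"tz":-0.4,"wx":0,"wy":0,"wz":0},{"grip":45,"tx":0,"ty":0.5,"tz":0,"wx":0,"wy":0,"wz":0}]' >/dev/null
python3 st.py 579.8 -264 59.7 78.3
python3 -m handwheel '[{"grip":45,"tx":0,"ty":0.5,"tz":-0.3,"wx":0,"wy":0,"wz":0},{"grip":45,"tx":0,"ty":0.5,"tz":0,"wx":0,"wy":0,"wz":0},{"grip":45,"tx":0,"ty":0,"tz":0,"wx":0,"wy":0,"wz":0}]' >/dev/null
python3 st.py 579.8 -264 59.7 78.3
```

```text
t 9.37 [ 579.2 -264.8   60.4] F [-2.3 -5.3  2.8] M [-0.99  0.69  0.1 ] g 50.9 j [-0.61  0.72  1.32 -0.    1.1  -1.98]
y [ 7.0e-04 -1.2e-03 -1.0e+00] jaw 78.21
shift [0.4 0.7 0.9] turn [ 0.001  -0.0016  0.0009]
t 9.62 [ 579.2 -265.2   60. ] F [-4.2 -3.9  6.7] M [-0.89  1.01  0.17] g 51.3 j [-0.61  0.72  1.32 -0.    1.1  -1.98]
y [ 0.001  -0.0015 -1.    ] jaw 78.21
shift [0.3 0.3 1.3] turn [ 0.0013 -0.0016  0.0013]
```

```bash
python3 -m handwheel '[{"grip":45,"tx":-0.6,"ty":0.3,"tz":-0.5,"wx":0,"wy":0,"wz":0},{"grip":45,"tx":-0.2,"ty":0.5,"tz":-0.3,"wx":0,"wy":0,"wz":0},{"grip":45,"tx":0,"ty":0.3,"tz":0,"wx":0,"wy":0,"wz":0},{"grip":45,"tx":0,"ty":0,"tz":0,"wx":0,"wy":0,"wz":0}]' >/dev/null
python3 st.py 579.8 -264 59.7 78.3
python3 - <<'E'
from rig import eyes
import cv2,pickle
c=eyes.capture("scene")["pixels"][:,:,::-1]
cv2.imwrite(f"pics/s5.png",cv2.resize(c[190:320,40:170],None,fx=4.5,fy=4.5,interpolation=cv2.INTER_CUBIC))
E
```

```text
t 9.95 [ 578.9 -265.5   59.8] F [-4.8 -1.2 11.1] M [-0.27  0.79  0.29] g 51.3 j [-0.61  0.72  1.32  0.    1.09 -1.98]
y [ 0.0026 -0.0014 -1.    ] jaw 78.23
shift [0.6 0.1 1.6] turn [ 0.0008 -0.0013  0.0028]
```

View pics/s5.png

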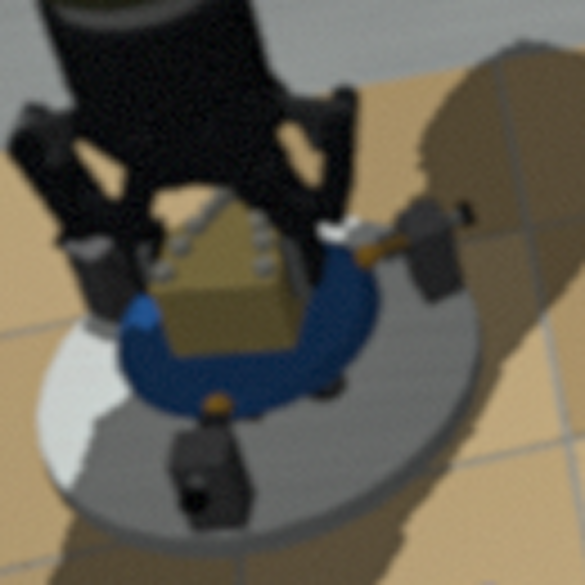

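The plate's rim is under the brass noses at (218,404) and (368,254), and z stopped at 59.8 as the force rose to 11 N, so it is on the balls. Releasing gently.

```bash
python3 -m handwheel '[{"grip":45,"tx":-0.5,"ty":0,"tz":0,"wx":0,"wy":0,"wz":0},{"grip":45,"tx":-0.3,"ty":0,"tz":0,"wx":0,"wy":0,"wz":0},{"grip":51,"tx":0,"ty":0,"tz":0,"wx":0,"wy":0,"wz":0},{"grip":53,"tx":0,"ty":0,"tz":0,"wx":0,"wy":0,"wz":0},{"grip":56,"tx":0,"ty":0,"tz":0,"wx":0,"wy":0,"wz":0},{"grip":60,"tx":0,"ty":0,"tz":0,"wx":0,"wy":0,"wz":0},{"grip":66,"tx":0,"ty":0,"tz":0,"wx":0,"wy":0,"wz":0},{"grip":66,"tx":0,"ty":0,"tz":0,"wx":0,"wy":0,"wz":0},{"grip":66,"tx":0,"ty":0,"tz":0,"wx":0,"wy":0,"wz":0}]' 20 >/dev/null
python3 st.py 579 -265 180 78.3
```

```text
t 10.75 [ 577.2 -264.9   57.5] F [-0.2  0.4  0.8] M [ 0.04 -0.02 -0.  ] g 66.1 j [-0.61  0.72  1.33  0.    1.09 -1.98]
y [-3.e-04  5.e-04 -1.e+00] jaw 78.21
shift [   1.7 -122.5    0.3] turn [-0.0004 -0.0016 -0.0004]
```

```bash
python3 -m handwheel '[{"grip":66,"tx":0,"ty":-5,"tz":0,"wx":0,"wy":0,"wz":0},{"grip":66,"tx":0,"ty":-10,"tz":0,"wx":0,"wy":0,"wz":0},{"grip":66,"tx":0,"ty":-20,"tz":0,"wx":0,"wy":0,"wz":0},{"grip":66,"tx":0,"ty":-30,"tz":0,"wx":0,"wy":0,"wz":0},{"grip":66,"tx":0,"ty":-30,"tz":0,"wx":0,"wy":0,"wz":0},{"grip":66,"tx":0,"ty":-30,"tz":0,"wx":0,"wy":0,"wz":0},{"grip":66,"tx":0,"ty":-20,"tz":0,"wx":0,"wy":0,"wz":0}]' >/dev/null
python3 -m handwheel '[{"grip":66,"tx":-20,"ty":0,"tz":10,"wx":0,"wy":0,"wz":0},{"grip":66,"tx":-25,"ty":0,"tz":30,"wx":0,"wy":0,"wz":0},{"grip":66,"tx":-25,"ty":0,"tz":30,"wx":0,"wy":0,"wz":0},{"grip":66,"tx":-25,"ty":0,"tz":30,"wx":0,"wy":0,"wz":0},{"grip":66,"tx":-25,"ty":0,"tz":30,"wx":0,"wy":0,"wz":0},{"grip":66,"tx":-25,"ty":0,"tz":30,"wx":0,"wy":0,"wz":0},{"grip":66,"tx":-25,"ty":0,"tz":30,"wx":0,"wy":0,"wz":0},{"grip":66,"tx":-25,"ty":0,"tz":30,"wx":0,"wy":0,"wz":0},{"grip":66,"tx":-10,"ty":0,"tz":10,"wx":0,"wy":0,"wz":0},{"grip":66,"tx":0,"ty":0,"tz":0,"wx":0,"wy":0,"wz":0}]' >/dev/null
python3 st.py
python3 - <<'E'
from rig import eyes
import cv2,pickle
for n in("scene","top"):
    c=eyes.capture(n);pickle.dump(c,open(n+"6.pkl","wb"));p=c["pixels"][:,:,::-1]
    cv2.imwrite(f"pics/{n}6.png",cv2.resize(p,(800,600),interpolation=cv2.INTER_CUBIC))
    a=p[215:315,40:160] if n=="scene" else p[120:230,360:470]
    cv2.imwrite(f"pics/{n}6c.png",cv2.resize(a,None,fx=5,fy=5,interpolation=cv2.INTER_CUBIC))
E
```

```text
t 12.17 [422.5   4.  203.8] F [ 0.7 -0.8  0.5] M [-0.04 -0.    0.05] g 66.1 j [-0.27  0.11  1.83  0.    1.2  -1.64]
y [ 1.4e-03 -1.0e-04 -1.0e+00] jaw 78.38
```

View pics/scene6c.png

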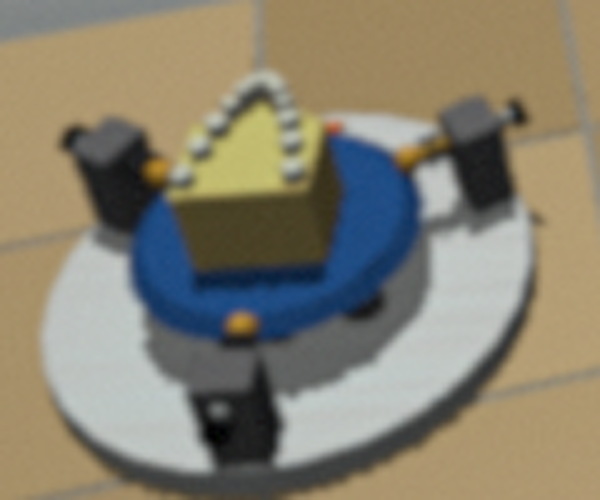

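View pics/top6c.png

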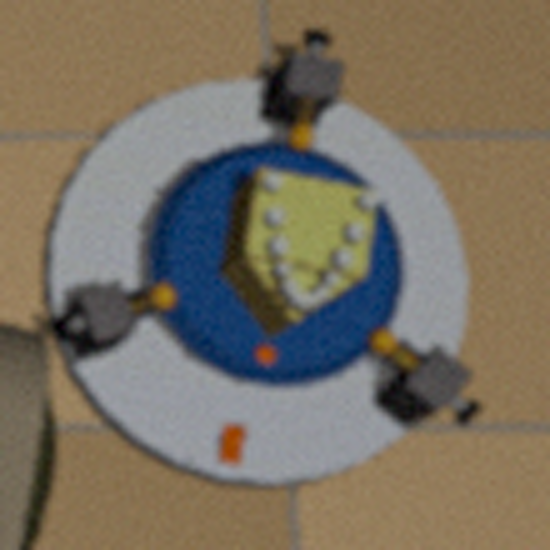

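View pics/top6.png

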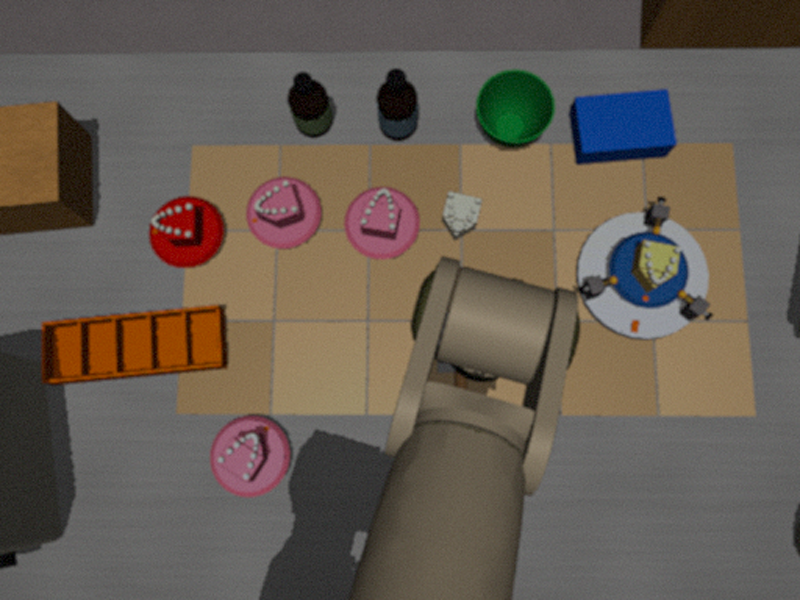

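The carrier is on the mount between all three noses. In the top crop the dot is at (266,355), pointing to the mark at (232,444). To check that it is home and level, I compare measured features with their predicted home positions.

```bash
python3 - <<'E'
from h import *
from scipy.optimize import least_squares
S=pickle.load(open("scene6.pkl","rb"));T=pickle.load(open("top6.pkl","rb"))
def px(u,v,x0,y0,s):return (u+.5)/s-.5+x0,(v+.5)/s-.5+y0
print("dot top",ray(T,*px(266,355,360,120,5),50)[:2])
def hull(c,x0,x1,y0,y1,th=20):
    p=c["pixels"].astype(int);k=np.zeros(p.shape[:2],np.uint8);k[y0:y1,x0:x1]=(p[:,:,2]>p[:,:,0]+th)[y0:y1,x0:x1]
    cs,_=cv2.findContours(k,0,1);return cv2.convexHull(max(cs,key=cv2.contourArea))[:,0].astype(float)
hs=hull(S,60,130,235,285);ht=hull(T,385,445,140,200)
hs=hs[(hs[:,1]>258)|(hs[:,0]>115)]
# joint fit: centre x,y,z of rim and tilts (rx,ry)
a=np.linspace(0,2*np.pi,721)
def circ(p,r=56.3):
    n=Ro.from_rotvec([p[3],p[4],0]).apply(np.c_[r*np.cos(a),r*np.sin(a),0*a]);return n+p[:3]
def res(p):
    o=[]
    for c,h in((S,hs),(T,ht)):
        q=proj(c,circ(p));o.append(np.min(np.hypot(h[:,None,0]-q[None,:,0],h[:,None,1]-q[None,:,1]),1))
    return np.r_[np.concatenate(o)]
r=least_squares(res,[578,-264,43,0,0],loss='soft_l1',x_scale=[1,1,1,.02,.02],diff_step=1e-3);print(r.x.round(3),"tilt deg",np.degrees(r.x[3:]).round(2),res(r.x).mean())
r0=least_squares(lambda p:res([*p,0,0]),[578,-264,43],loss='soft_l1',diff_step=1e-3);print("level",r0.x.round(2),res([*r0.x,0,0]).mean())
p=S["pixels"][:,:,::-1][225:300,55:140];cv2.imwrite("pics/s6d.png",cv2.resize(p,None,fx=8,fy=8,interpolation=cv2.INTER_CUBIC))
E
```

```text
dot top [ 534.25663054 -255.40724833]
[ 5.77908e+02 -2.64902e+02  4.23960e+01 -1.00000e-03 -8.00000e-03] tilt deg [-0.07 -0.43] 0.23199778383724837
level [ 577.86 -264.9    42.5 ] 0.24163756970114916
```

View pics/s6d.png

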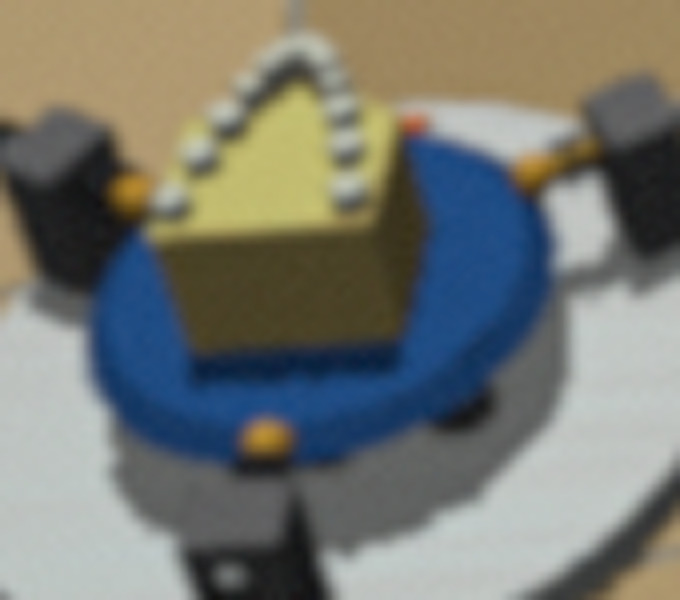

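View pics/scene6.png

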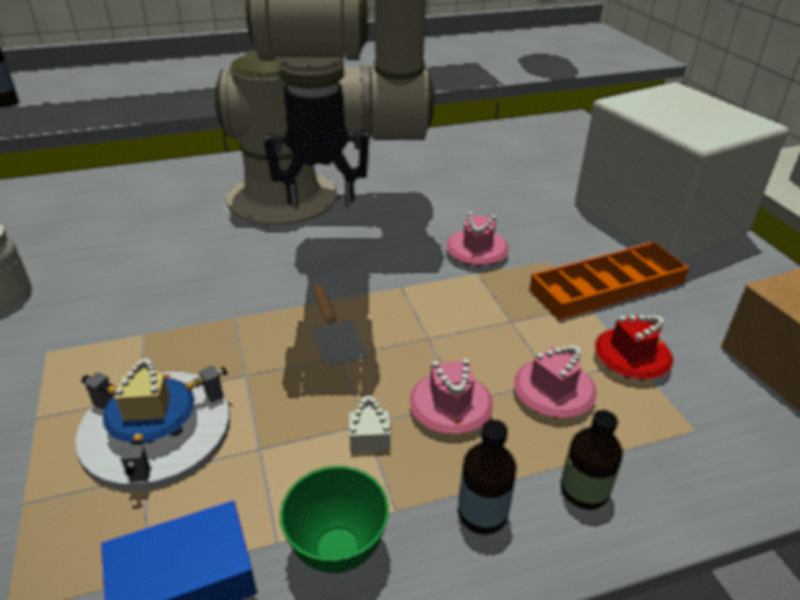

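Rim height fits at 42.4 mm (43 expected at home), tilt is under 0.5°, and the dot's bearing of -12.3° matches the mark's (about -11.7°). The spatula (325,320) and spare cast (370,428) are unmoved, so I hand in.

```bash
python3 -c "
from rig import ctrl;print(ctrl.finish_job())"
```

```text
the job is handed in; nothing more can be done
None
```

The blue carrier is seated on the three-ball mount with its orange dot beside the orange mark. I handed the job in at about 12.3 s; no verdict was reported.

I gripped the cast by its flat sides, carried it across well above the spatula and spare cast, and lowered it slowly. It took about 12 N to push past the plungers. I then pressed it onto the balls with 11 N, opened the gripper gently and moved the arm clear.

**Last checks from both cameras:**
- **Height:** the plate's rim fits at 42.4 mm, against 43 mm expected when home.
- **Level:** the fitted tilt is about 0.4°.
- **Orientation:** the dot and the mark lie on the same bearing to within about 1°.
- **Bystanders:** the spatula and spare cast look unmoved, and nothing touches the robot.

**Disagreements:** before lowering, the two cameras put the mount centre about 2 mm apart, within the calibration tolerance. During lowering I measured side forces of up to about 6 N and corrected for them with small sideways shifts.

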